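# Dig out the buried guide bar and slide it home in its mount

## Task

The square guide bar for the diffractometer lies buried in the spares bin: move the slotted profile and the steel channel cover off it, leaving both lying in the bin or on the bench. Then take the bar, push it a little over half its length into the bore of the rail mount, let go of it there, and push it fully home from its outer end. Leave the glass jar, the brass puck and the steel weight where they stand.

Things in the scene. Friction and masses are not known exactly. Their poses are not given: they have to be found in the camera images.
- bar_center (a point): Centre of the guide bar: a loose plain aluminium bar of square section, 16 x 16 mm, 170 mm long, about 0.12 kg, both ends alike. x runs along its length, z is up. It lies flat on the bin floor (its centre 13 mm above the bench), under the channel cover, about 20 mm of each end showing.
- cover_center (a point): Centre (half-way up) of the channel cover: a loose upside-down U of 3 mm sheet steel, 130 mm long (x), 50 mm wide (y) and 36 mm high (z), about 0.35 kg, closed top, open ends. It stands on the bin floor astride the bar, roughly parallel to it.
- profile_center (a point): Centre of the aluminium profile: a loose slotted extrusion offcut, 120 mm long (x), 40 mm wide (y), 20 mm high (z), about 0.13 kg. It lies on top of the channel cover, roughly crosswise, its underside 41 mm above the bench.
- bin: The spares bin: open grey plastic tray, fixed, 270 mm (x) by 290 mm (y) outside, walls 5 mm thick and 50 mm high, floor 5 mm thick. Origin at the centre of its underside, on the bench.
- mount: The rail mount: a fixed grey block 150 mm long (x), 80 mm wide (y), 90 mm high, screw heads 3 mm proud of its top, on an 8 mm thick foot plate 130 mm wide. Origin at the centre of its underside, on the bench; x runs from the face with the bore to the back.
- mount_mouth (a point): Centre of the bore's mouth on the mount's face, 60 mm above the bench. x points level into the bore, z up. The bore is square, 20 x 20 mm, sides level and upright; the mouth flares to 30 x 30 mm over the first 12 mm; the closed end is 130 mm in. With the bar home against it, 40 mm of bar stand out and the bar's centre is 45 mm inside the mouth.
- vial: Bystander: a closed glass jar with a white cap, 48 mm across, 85 mm high, loose. Origin at the centre of its underside.
- puck: Bystander: a stepped brass puck (goniometer base), 64 mm across, 34 mm high, loose. Origin at the centre of its underside.
- weight: Bystander: a steel weight with a knob, 60 mm across, 66 mm high, loose. Origin at the centre of its underside.
Not all that is in view belongs to the job. Leave any brown or pink look-alike of the part that bears cover_center alone. Of the things that look like the mount, the middle-sized one is meant.

How it is judged (in metres and radians):
On the way, in this order (a step that is already met when the one before it is completed fails the run):
1. the profile and the cover both lie clear of the bar and are let go, the bar still lying in the bin ((y of cover_center in the frame of bar_center above 0.04 m or y of cover_center in the frame of bar_center below -0.04 m or x of cover_center in the frame of bar_center above 0.13 m or x of cover_center in the frame of bar_center below -0.13 m) and (y of profile_center in the frame of bar_center above 0.04 m or y of profile_center in the frame of bar_center below -0.04 m or x of profile_center in the frame of bar_center above 0.13 m or x of profile_center in the frame of bar_center below -0.13 m) and contact force between the fingers and cover below 0.1 N and contact force between the fingers and profile below 0.1 N and height (world z) of cover_center between 0 and 0.09 m and height (world z) of profile_center between 0 and 0.09 m and height (world z) of bar_center below 0.05 m and horizontal distance between bar_center and bin below 0.15 m), for 0.1 s.
2. the bar stands 40 to 110 mm deep in the bore with no finger on it (x of bar_center in the frame of mount_mouth between -0.045 and 0.025 m and y of bar_center in the frame of mount_mouth between -0.012 and 0.012 m and z of bar_center in the frame of mount_mouth between -0.014 and 0.014 m and angle between the x axis of bar_center and the x axis of mount_mouth, either way round below 0.2 rad and contact force between the fingers and bar below 0.1 N), for 0.1 s.
At the end, for the whole second after the job is handed in: The bar is home in the bore (within 6 mm of its closed end, along the bore), released and at rest; profile and cover lie at rest in the bin or on the bench (x of bar_center in the frame of mount_mouth between 0.039 and 0.049 m and y of bar_center in the frame of mount_mouth between -0.006 and 0.006 m and z of bar_center in the frame of mount_mouth between -0.006 and 0.006 m and angle between the x axis of bar_center and the x axis of mount_mouth, either way round below 0.12 rad and contact force between the fingers and bar below 0.1 N and linear speed of each of bar, cover, profile below 0.02 m/s and height (world z) of cover_center between 0 and 0.09 m and height (world z) of profile_center between 0 and 0.09 m); the robot touches nothing.
It fails at once if the glass jar is shoved more than 30 mm or tipped over (distance of vial from where it was at the start of the episode above 0.03 m or angle between vial's own z axis and vertical above 0.5 rad).
It fails at once if the brass puck is shoved more than 30 mm or tipped over (distance of puck from where it was at the start of the episode above 0.03 m or angle between puck's own z axis and vertical above 0.5 rad).
It fails at once if the steel weight is shoved more than 30 mm or tipped over (distance of weight from where it was at the start of the episode above 0.03 m or angle between weight's own z axis and vertical above 0.5 rad).
It also fails if it takes over 72 s, if anything falls off the work surface, if the arm or the gripper's body presses on something with over 40 N, if the wrist force passes 120 N, or if a joint passes its speed limit or range.

## Robot

A 7-joint arm with a two-finger parallel gripper is mounted at the origin on the work surface. World frame = base frame: x ahead of the robot, y to its left, z up, the work surface at z = 0. Lengths are in mm, angles in rad, forces in N, time in s.
With the tool pointing down it reaches from about 400 to 900 mm from the base axis. Payload 5.6 kg.
Tool frame: the origin (TCP) lies on the centre line of the jaws, within the pads' length; the fingertips stand 19 mm ahead of it and the grasp point (between the pads) is the TCP; z points along the fingers, y is the line along which they close (so a half turn about z gives the same grasp; the last joint's range is limited). The gripper opens to 92 mm and grips with 3 to 60 N. Pads are 20 mm wide; open, the fingers measure 128 mm over their backs; the gripper's body (75 mm by 189 mm) begins 69 mm behind the grasp point.
Start: joints at [-1.368, 0.468, -0.012, 1.603, 0.006, 1.071, -0.056], TCP at [158.207, 630.459, 233.592] pointing down, gripper open.
Joint ranges: [-2.53, 2.53], [-0.31, 2.02], [-1.57, 1.55], [0.28, 2.44], [-1.29, 4.43], [0.15, 1.84], [-2.92, 2.92]. Speed limits (rad/s): [2.57, 2.57, 3.14, 3.14, 3.14, 3.14, 3.14].

## Interface

Orientations are given as a rotation vector (axis times angle).
In Python, from rig import robot gives the robot as it stands.
- The arm moves only by the tool apply_moves, never from a script. Its argument "rows" is a list of rows, each an object with "travel": the shift along the tool's x, y, z in mm, a list of three; "turn": the turn about the tool's z in degrees; "jaw": the opening, from 0 (shut) to 1 (fully open). In form: [{"travel": [dx, dy, dz], "turn": turn, "jaw": jaw}, ...]. A call has 1 to 10 rows; each row shifts and turns the commanded pose from where the row before left it, along the tool's axes as they then stand; what a row does not reach is not made up. A row lasts 1/8 s, in which the tool goes at most 62.5 mm and 10.7 degrees, less where a joint would pass 70% of its speed; a pose out of reach is approached as far as the arm can. A call is refused whole if a number of a shift passes 62.5 or a number of a turn 10.7, either way. A call with a gripper value outside its range is refused whole. The fingers move at their own pace and stop on an object; "grip_force" is the grip in N (left out, the last holds). Time passes only in rows, so rows that do not move let the fingers close. It gives the time, the measured TCP pose, the force, the opening and the grip force at its end, in the units of the state.
- robot.get_state(): the state, without advancing time (a new reading comes with each control period).
- robot.get_image(name): name is "side" or "top" or "wrist"; returns a dict with "img" (480x640x3 uint8, red, green, blue), "depth" (480x640 float32, mm along the optical axis (not along the pixel's ray), 0 where there is no reading), "fx", "fy", "cx", "cy" (pixels), "distortion" ([k1, k2, p1, p2, k3] as OpenCV has them; the pictures are not rectified), "world_to_cam" (4x4, takes a point from world to camera coordinates). Camera axes: x right, y down, z forward; pixel columns grow to the right and rows downward; lengths in mm; the calibration is good to about 2 mm. A picture is of the moment at which its call begins.
- robot.close_job(): hands the job in; it is judged then, once.
Trained networks look in a picture, given as the dict that the camera call returned (one of the last four; its "shot" number tells which), for a name from the list of things; names that differ only in an ending like _2 or _b are one class to them, and where a whole thing is asked for, a point or a joint stands for the part that bears it (a point fixed in the world has none). Each returns a list of dicts, best first, with "conf" (0 to 1); they miss things now and then, are a little off and sometimes report something else, mostly with a low value. They report only what shows in the picture. A call takes as long as a camera call. They do not tell look-alikes from the thing itself.
- robot.spot_in(picture, name): "centre" ([column, row] in pixels, amid what is visible of it).
- robot.pinpoint(picture, name): "centre" ([column, row] in pixels: a listed point, or the origin of a listed thing).
The state is a dict: "time_s": time; "joint_positions": joint angles; "qd": joint speeds; "joint_torque": joint torques, N m; "tool_pos": TCP position; "ee_rot": TCP orientation; "ft_force": force on the tool from outside, world axes, zero at the start; "ft_torque": the same for the moment, N m; "gripper_width": opening from 0.0 (shut) to 1.0 (fully open); "grasp_force": force on a finger pad.
Only numpy, scipy, OpenCV 4.12 (cv2) and the standard library are available. Lean on these libraries where they do the work, as an engineer would, in place of code of your own. Each camera call takes 0.05 s, during which the arm holds its last target. There are 200 camera calls.

## Working session

There is one attempt and no reset: what is moved stays moved. The work goes in short steps, Python scripts to look and compute and a tool call to move; the robot and the scene stay as the last step left them, time stands still between calls to the robot, and variables do not carry over. Pictures are saved under pics/ and viewed, at most 10 in all, crops included, and the job is handed in when it is done.

Besides the shell and the picture viewer there is one more tool, called after "Request:" by a JSON object that holds its "name" and its "arguments", one argument or row to a line. apply_moves: Moves the arm, as the interface text tells. Its arguments: {"type":"object","properties":{"rows":{"type":"array","items":{"type":"object","properties":{"travel":{"type":"array","items":{"type":"number"}},"turn":{"type":"number"},"jaw":{"type":"number"}}}},"grip_force":{"type":"number"}},"required":["rows"]}

```bash
mkdir -p pics
cat > h.py <<'E'
from rig import robot
import numpy as np, cv2
from scipy.spatial.transform import Rotation as R
def K(p): return np.array([[p['fx'],0,p['cx']],[0,p['fy'],p['cy']],[0,0,1.]])
def ray(p,uv):
    n=cv2.undistortPoints(np.array(uv,float).reshape(-1,1,2),K(p),np.array(p['distortion'],float)).reshape(-1,2)
    return np.c_[n,np.ones(len(n))]
def cam2w(p,X):
    T=np.linalg.inv(np.array(p['world_to_cam'])); return X@T[:3,:3].T+T[:3,3]
def atz(p,uv,z):
    T=np.linalg.inv(np.array(p['world_to_cam'])); d=ray(p,uv)@T[:3,:3].T; o=T[:3,3]
    return o+d*((z-o[2])/d[:,2])[:,None]
def cloud(p):
    v,u=np.nonzero(p['depth']>0)
    X=cam2w(p,ray(p,np.c_[u,v])*p['depth'][v,u][:,None]); return u,v,X
def proj(p,X):
    T=np.array(p['world_to_cam']); r,_=cv2.Rodrigues(T[:3,:3])
    return cv2.projectPoints(np.array(X,float).reshape(-1,1,3),r,T[:3,3],K(p),np.array(p['distortion'],float))[0].reshape(-1,2)
def save(n,im): cv2.imwrite('pics/'+n+'.png',im[:,:,::-1])
E
python3 - <<'E'
from h import *
s=robot.get_state(); print(s)
for n in ['top','side']:
    p=robot.get_image(n); save(n+'0',p['img'])
    for k in ['bar_center','cover_center','profile_center','bin','mount','mount_mouth','vial','puck','weight']:
        for f in (robot.spot_in,robot.pinpoint):
            for d in f(p,k)[:4]:
                u,v=map(int,d['centre']); z=p['depth'][min(max(v,0),479),min(max(u,0),639)]
                X=cam2w(p,ray(p,[d['centre']])*z)[0].round()
                print(n,f.__name__,k,np.round(d['centre'],1),round(d['conf'],2),X)
E
```

```text
{'time_s': 0.0, 'joint_positions': array([-1.36801088,  0.46838674, -0.01160215,  1.60360573,  0.00604178,
        1.07139506, -0.05629351]), 'qd': array([ 0.00217655,  0.00017093, -0.00044272, -0.0004562 ,  0.00176224,
       -0.00096847,  0.00024371]), 'joint_torque': array([-4.74037606e-04, -5.20574641e+01, -1.26381192e-02, -2.43742722e+01,
       -5.66703302e-02,  1.71008182e-02,  1.61316916e-04]), 'tool_pos': array([158.10206414, 629.91984292, 232.64153209]), 'ee_rot': array([-3.85160214e-01, -3.11783503e+00,  2.76520981e-03]), 'ft_force': array([-0.71571612, -0.24670134,  0.86606971]), 'ft_torque': array([-0.00371141,  0.007217  ,  0.04626332]), 'grasp_force': 0.0, 'gripper_width': 0.9963305539304672}
top call bar_center [446.8 246.8] 0.59 [ 557. -157.    8.]
top call bar_center [491. 239.] 0.56 [ 569. -244.   44.]
top call cover_center [457.7 117.5] 0.82 [ 834. -186.   37.]
top call cover_center [510.6 244.8] 0.68 [ 556. -286.   43.]
top call cover_center [462.7 361.3] 0.65 [ 315. -179.   34.]
top call cover_center [488.5 244.8] 0.57 [ 557. -240.   38.]
top call cover_center [
[... 2446 characters left out ...]
 call mount_mouth [266.4 150.5] 0.74 [528. 393. 108.]
side call mount_mouth [264. 159.] 0.84 [528. 432.  65.]
side call mount_mouth [276.4 235.1] 0.72 [505. 165.  50.]
side call mount_mouth [167.2 270.8] 0.59 [293. 124.  38.]
side call mount_mouth [271.9 233.7] 0.28 [496. 163.  57.]
side call vial [355.9 202.8] 0.76 [680. 223.  58.]
side call vial [355.7 217.9] 0.83 [681. 223.  20.]
side call vial [376.5 419.4] 0.18 [ 562. -280.   42.]
side call puck [219.  335.4] 0.65 [367. -45.  23.]
side call puck [218.4 339.4] 0.74 [365. -48.  17.]
side call weight [192.6 214.2] 0.68 [354. 290.  40.]
side call weight [270.2 223.7] 0.34 [492. 153.  88.]
side call weight [195.5 221.8] 0.96 [357. 288.  22.]
```

View pics/top0.png

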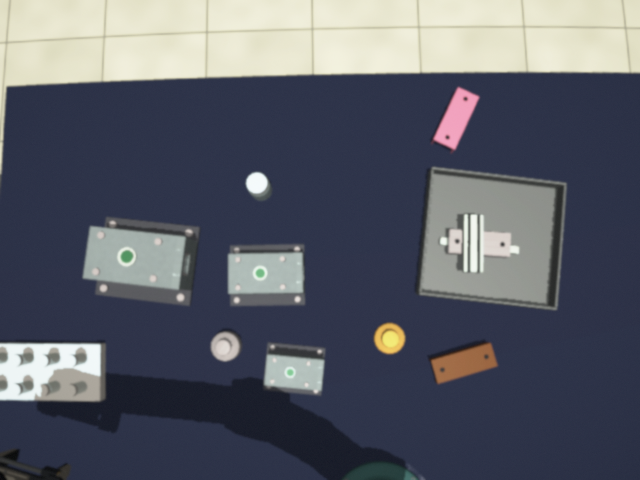

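View pics/side0.png

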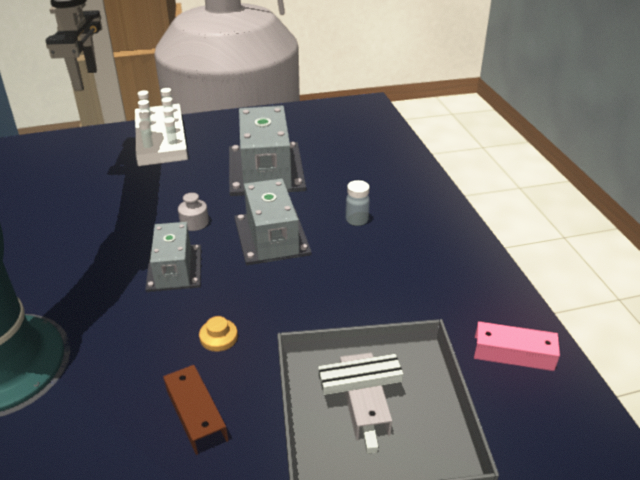

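Candidates in the top view:
- **Mount:** large (150,257), middle (266,274) and small (295,369). I choose the middle one.
- **Cover:** pink (456,118) and brown (464,363) are decoys. The grey one under the profile in the bin (480,243) is right.
- **Bar:** its ends show at (444,241) and (515,249).
- **Bores:** they face right in the top view, toward the bin (world −y).

Next I measure poses from depth.

```bash
cat > m.py <<'E'
from h import *
def rect(X,lo,hi,c,r,mask=None):
    m=(X[:,2]>lo)&(X[:,2]<hi)&(np.hypot(X[:,0]-c[0],X[:,1]-c[1])<r)
    P=X[m]
    if len(P)<5: return None
    (a,b),(w,h),t=cv2.minAreaRect(P[:,:2].astype(np.float32))
    if w<h: w,h,t=h,w,t+90
    return [round(float(q),1) for q in (a,b,w,h,(t+90)%180-90,np.median(P[:,2]))]+[len(P)]
E
python3 - <<'E'
from m import *
for n in ['top','side']:
    p=robot.get_image(n); u,v,X=cloud(p)
    print(n,'mount',rect(X,82,100,(494,220),110),'profile',rect(X,55,70,(555,-203),80),'cover',rect(X,35,45,(555,-220),60))
    print('large',rect(X,100,135,(530,430),130),'small',rect(X,60,80,(305,150),100))
    print('pk',rect(X,15,90,(365,-30),50),'w',rect(X,15,90,(362,300),50),'v',rect(X,15,100,(680,228),60))
p=robot.get_image('top'); s=cv2.resize(p['img'][160:320,220:620],(800,320),interpolation=cv2.INTER_CUBIC); save('crop',s)
print('barends',atz(p,[[444,241],[515.5,249.5]],21).round(), 'bin', atz(p,[[432,169],[565,183],[556,307],[420,293]],50).round())
s=robot.get_state(); print(R.from_rotvec(s['ee_rot']).as_matrix().round(3))
E
```

```text
top mount [502.8, 226.0, 150.8, 80.2, -89.9, 91.1, 2972] profile [559.8, -202.6, 121.4, 43.1, -2.0, 62.4, 1199] cover [565.0, -218.0, 119.5, 85.8, -78.0, 42.0, 671]
large [534.9, 472.4, 174.2, 105.2, 82.7, 119.6, 4445] small [302.9, 171.2, 116.3, 63.5, 84.3, 70.4, 1816]
pk [365.1, -28.5, 61.6, 58.8, 89.2, 20.2, 582] w [354.0, 315.6, 59.6, 57.0, -8.3, 43.9, 684] v [686.9, 241.8, 45.5, 44.4, -89.7, 83.7, 520]
side mount [504.2, 225.0, 159.0, 81.1, 89.7, 90.6, 1957] profile [560.7, -202.3, 120.1, 45.2, -1.6, 61.5, 1891] cover [557.1, -221.3, 115.2, 94.7, -59.1, 41.1, 1274]
large [535.2, 469.5, 177.1, 106.6, 83.0, 119.3, 2044] small [302.9, 171.4, 124.5, 61.4, 83.8, 69.6, 1408]
pk [365.5, -33.6, 60.8, 53.1, 3.2, 23.3, 687] w [353.5, 311.8, 60.5, 57.2, -3.0, 42.1, 731] v [690.1, 239.4, 47.6, 46.5, 26.3, 57.9, 829]
barends [[ 568. -149.   21.]
 [ 548. -303.   21.]] bin [[ 719. -124.   50.]
 [ 685. -408.   50.]
 [ 424. -375.   50.]
 [ 459.  -91.   50.]]
[[-0.97   0.243  0.   ]
 [ 0.243  0.97   0.   ]
 [-0.     0.    -1.   ]]
```

View pics/crop.png

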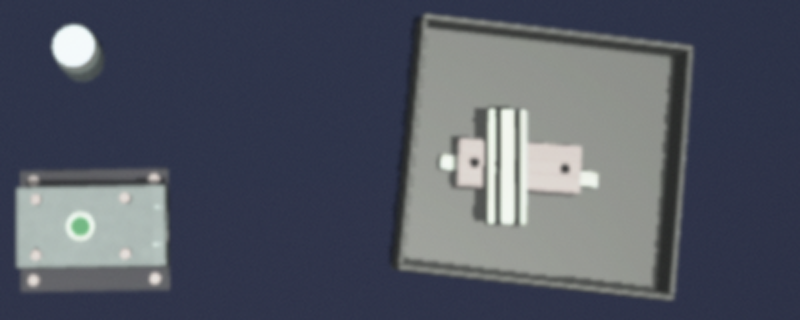

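The crop shows the middle mount with its bore face to the right at x≈165, and the profile lying across the grey cover. The bar ends are at crop (448,162) and (589,180). I move above the profile.

Request:
{"name": "apply_moves", "arguments": {
  "rows": [
    {"travel":[-40,-39.5,0]},
    {"travel":[-40,-39.5,0]},
    {"travel":[-40,-39.5,0]},
    {"travel":[-40,-39.5,0]},
    {"travel":[-40,-39.5,0]},
    {"travel":[-40,-39.5,0]},
    {"travel":[-40,-39.5,0]},
    {"travel":[-40,-39.5,0]},
    {"travel":[-40,-39.5,0]},
    {"travel":[-40,-39.5,0]}
  ],
  "grip_force": 35
}}

```text
invalid input at $.rows[0]: expected keys travel, turn, jaw
```

Request:
{"name": "apply_moves", "arguments": {
  "rows": [
    {"travel":[-27.5,-45,0]},
    {"travel":[-27.5,-45,0]},
    {"travel":[-27.5,-45,0]},
    {"travel":[-27.5,-45,0]},
    {"travel":[-27.5,-45,0]},
    {"travel":[-27.5,-45,0]},
    {"travel":[-27.5,-45,0]},
    {"travel":[0,0,0],"turn":-6},
    {"travel":[0,0,0],"turn":-6},
    {"travel":[0,0,0]}
  ]
}}

```text
invalid input at $.rows[0]: expected keys travel, turn, jaw
```

Run:
```python
from m import *
p=robot.get_image('wrist'); u,v,X=cloud(p); save('w1',p['img'])
s=robot.get_state(); print(s['time_s'],s['joint_positions'].round(2),s['tool_pos'].round(1)); M=R.from_rotvec(s['ee_rot']).as_matrix(); print(M.round(3))
print('profile',rect(X,55,70,(558,-203),90),'cover',rect(X,36,46,(558,-220),100))
c=np.array([560,-202.5,0]); print(M.T@(c-s['tool_pos']))
```

```text
2.1 [-1.37  0.47 -0.01  1.6   0.01  1.07 -0.06] [158.2 630.5 233.6]
[[-0.97   0.243  0.   ]
 [ 0.243  0.97   0.   ]
 [-0.     0.    -1.   ]]
profile None cover None
[-592.47671406 -710.0806595   233.57468372]
```

View pics/w1.png

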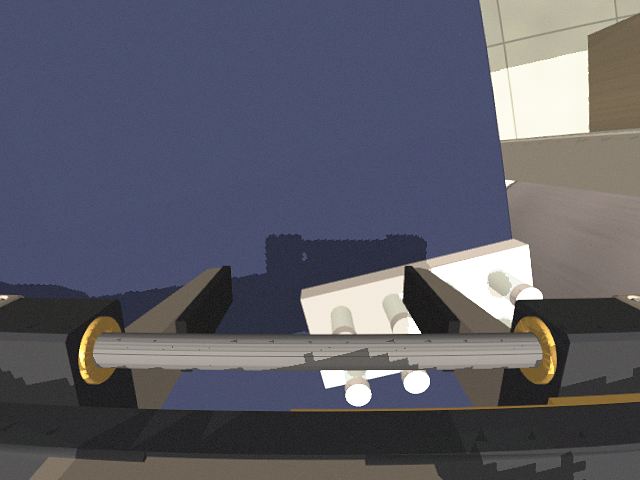

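The rows need all three keys, so the arm has not moved: the wrist view shows only the vial rack at (420,320). I send the moves again.

Request:
{"name": "apply_moves", "arguments": {
  "rows": [
    {"travel":[-40,-39.5,0],"turn":0,"jaw":1},
    {"travel":[-40,-39.5,0],"turn":0,"jaw":1},
    {"travel":[-40,-39.5,0],"turn":0,"jaw":1},
    {"travel":[-40,-39.5,0],"turn":0,"jaw":1},
    {"travel":[-40,-39.5,0],"turn":0,"jaw":1},
    {"travel":[-40,-39.5,0],"turn":0,"jaw":1},
    {"travel":[-40,-39.5,0],"turn":0,"jaw":1},
    {"travel":[-40,-39.5,0],"turn":0,"jaw":1},
    {"travel":[-40,-39.5,0],"turn":0,"jaw":1},
    {"travel":[-40,-39.5,0],"turn":0,"jaw":1}
  ],
  "grip_force": 35
}}

```text
time_s: 3.35
tool_pos: [450.9, 148.5, 234.1]
ee_rot: [0.385, 3.117, 0.001]
ft_force: [1.2, -0.5, 0.7]
gripper_width: 0.999
grasp_force: 0.0
```

Request:
{"name": "apply_moves", "arguments": {
  "rows": [
    {"travel":[-27.5,-45,0],"turn":0,"jaw":1},
    {"travel":[-27.5,-45,0],"turn":0,"jaw":1},
    {"travel":[-27.5,-45,0],"turn":0,"jaw":1},
    {"travel":[-27.5,-45,0],"turn":0,"jaw":1},
    {"travel":[-27.5,-45,0],"turn":0,"jaw":1},
    {"travel":[-27.5,-45,0],"turn":0,"jaw":1},
    {"travel":[-27.5,-45,0],"turn":0,"jaw":1},
    {"travel":[0,0,0],"turn":-6,"jaw":1},
    {"travel":[0,0,0],"turn":-6,"jaw":1},
    {"travel":[0,0,0],"turn":0,"jaw":1}
  ]
}}

```text
time_s: 4.6
tool_pos: [560.1, -202.5, 233.6]
ee_rot: [0.059, 3.141, 0.0]
ft_force: [0.2, -0.2, 0.8]
gripper_width: 0.998
grasp_force: 0.0
```

Run:
```python
from m import *
p=robot.get_image('wrist'); u,v,X=cloud(p); save('w2',p['img'])
s=robot.get_state(); print(s['time_s'],s['joint_positions'].round(2),s['tool_pos'].round(1)); M=R.from_rotvec(s['ee_rot']).as_matrix(); print(M.round(3))
print('profile',rect(X,55,70,(558,-203),90),'cover',rect(X,36,46,(558,-220),100))
c=np.array([560,-202.5,0]); print(M.T@(c-s['tool_pos']))
```

```text
4.65 [-0.05  0.39  0.44  1.77 -0.19  1.03  1.99] [ 560.1 -202.4  233.6]
[[-0.999  0.038  0.   ]
 [ 0.038  0.999  0.   ]
 [-0.     0.    -1.   ]]
profile [561.1, -201.6, 120.6, 40.1, -2.4, 61.4, 4939] cover [563.3, -219.1, 130.1, 50.7, 85.2, 41.3, 4079]
[ 1.03997255e-01 -1.57211670e-01  2.33627118e+02]
```

View pics/w2.png

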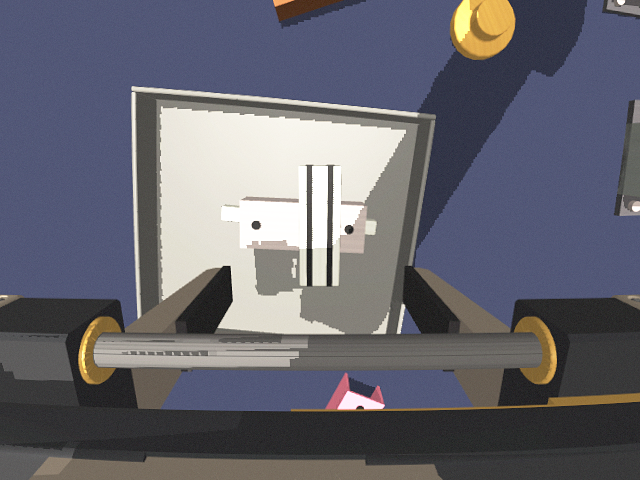

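The wrist view shows the profile at (320,225) centred between the jaws, with the cover under it and the bar ends at (230,213) and (370,227). I descend and grip the profile.

Request:
{"name": "apply_moves", "arguments": {
  "rows": [
    {"travel":[-1,1,50],"turn":0,"jaw":0.8},
    {"travel":[0,0,50],"turn":0,"jaw":0.8},
    {"travel":[0,0,45],"turn":0,"jaw":0.8},
    {"travel":[0,0,25],"turn":0,"jaw":0.8},
    {"travel":[0,0,0],"turn":0,"jaw":0.8},
    {"travel":[0,0,0],"turn":0,"jaw":0.3},
    {"travel":[0,0,0],"turn":0,"jaw":0.2},
    {"travel":[0,0,0],"turn":0,"jaw":0.2},
    {"travel":[0,0,0],"turn":0,"jaw":0.2}
  ],
  "grip_force": 25
}}

```text
time_s: 5.78
tool_pos: [561.2, -201.3, 63.9]
ee_rot: [0.057, 3.141, 0.0]
ft_force: [-0.3, 0.6, 1.1]
gripper_width: 0.433
grasp_force: 25.0
```

Request:
{"name": "apply_moves", "arguments": {
  "rows": [
    {"travel":[0,0,-40],"turn":0,"jaw":0.2},
    {"travel":[-18,51,-20],"turn":0,"jaw":0.2},
    {"travel":[-18,51,0],"turn":0,"jaw":0.2},
    {"travel":[-18,51,0],"turn":0,"jaw":0.2},
    {"travel":[-18,51,0],"turn":0,"jaw":0.2},
    {"travel":[0,0,0],"turn":10.5,"jaw":0.2},
    {"travel":[0,0,0],"turn":10.5,"jaw":0.2},
    {"travel":[0,0,0],"turn":10.5,"jaw":0.2},
    {"travel":[0,0,0],"turn":10.5,"jaw":0.2},
    {"travel":[0,0,0],"turn":10.5,"jaw":0.2}
  ]
}}

```text
time_s: 7.02
tool_pos: [640.2, -0.1, 123.4]
ee_rot: [-1.449, -2.787, 0.0]
ft_force: [-0.9, 0.2, -0.9]
gripper_width: 0.428
grasp_force: 25.0
```

Request:
{"name": "apply_moves", "arguments": {
  "rows": [
    {"travel":[0,0,0],"turn":10.5,"jaw":0.2},
    {"travel":[0,0,0],"turn":10.5,"jaw":0.2},
    {"travel":[0,0,0],"turn":10.5,"jaw":0.2},
    {"travel":[0,0,0],"turn":10.5,"jaw":0.2},
    {"travel":[0,0,50],"turn":0,"jaw":0.2},
    {"travel":[0,0,35],"turn":0,"jaw":0.2},
    {"travel":[0,0,14],"turn":0,"jaw":0.2},
    {"travel":[0,0,0],"turn":0,"jaw":0.2},
    {"travel":[0,0,0],"turn":0,"jaw":0.2}
  ]
}}

```text
time_s: 8.15
tool_pos: [641.3, -0.4, 25.5]
ee_rot: [2.345, 2.089, 0.002]
ft_force: [-1.0, -0.1, -0.7]
gripper_width: 0.438
grasp_force: 25.0
```

Request:
{"name": "apply_moves", "arguments": {
  "rows": [
    {"travel":[0,0,1],"turn":0,"jaw":0.7},
    {"travel":[0,0,0],"turn":0,"jaw":0.8},
    {"travel":[0,0,-50],"turn":0,"jaw":0.9},
    {"travel":[0,0,-50],"turn":0,"jaw":0.9},
    {"travel":[-50,-10,-35],"turn":0,"jaw":0.9},
    {"travel":[-59,-14,0],"turn":0,"jaw":0.9},
    {"travel":[-59,-14,0],"turn":0,"jaw":0.9},
    {"travel":[-58,-14,0],"turn":0,"jaw":0.9},
    {"travel":[0,0,0],"turn":0,"jaw":0.9}
  ]
}}

```text
time_s: 9.28
tool_pos: [560.2, -225.0, 159.9]
ee_rot: [2.354, 2.077, -0.001]
ft_force: [0.7, 0.8, -0.1]
gripper_width: 0.901
grasp_force: 0.0
```

Run:
```python
from m import *
p=robot.get_image('wrist'); u,v,X=cloud(p); save('w3',p['img'])
s=robot.get_state(); print(s['time_s'],s['joint_positions'].round(2),s['tool_pos'].round(1)); M=R.from_rotvec(s['ee_rot']).as_matrix(); print(M.round(3))
c=rect(X,36,46,(560,-220),100);print('cover',c,'bar',rect(X,17,25,(560,-222),110),rect(X,16,26,(640,0),90))
print(M.T@(np.array([c[0],c[1],41])-s['tool_pos']))
```

```text
9.325 [-0.29  0.59  0.84  1.82 -0.53  0.96  0.66] [ 561.8 -221.5  159.3]
[[ 0.12   0.993  0.001]
 [ 0.993 -0.12  -0.   ]
 [-0.     0.001 -1.   ]]
cover [563.3, -220.0, 131.1, 50.2, 85.1, 41.3, 9636] bar [560.2, -224.4, 169.8, 15.8, 82.2, 21.1, 603] [634.6, -55.3, 41.0, 14.7, -7.3, 20.1, 1037]
[  1.67950522   1.15025143 118.3316881 ]
```

View pics/w3.png

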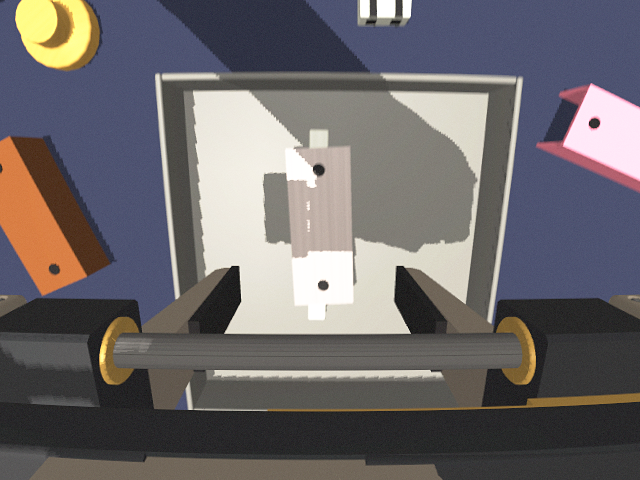

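The wrist view shows the grey cover at (320,225) with bar ends at (318,138) and (316,312). The profile now lies on the bench at (385,10). I grip the cover and shift it sideways.

Request:
{"name": "apply_moves", "arguments": {
  "rows": [
    {"travel":[1.5,1,45],"turn":-2,"jaw":0.85},
    {"travel":[0,0,45],"turn":0,"jaw":0.85},
    {"travel":[0,0,30],"turn":0,"jaw":0.85},
    {"travel":[0,0,8],"turn":0,"jaw":0.85},
    {"travel":[0,0,0],"turn":0,"jaw":0.4},
    {"travel":[0,0,0],"turn":0,"jaw":0.3},
    {"travel":[0,0,0],"turn":0,"jaw":0.3},
    {"travel":[0,0,0],"turn":0,"jaw":0.3},
    {"travel":[0,0,0],"turn":0,"jaw":0.3}
  ],
  "grip_force": 40
}}

```text
time_s: 10.45
tool_pos: [564.6, -217.4, 31.7]
ee_rot: [2.308, 2.13, 0.002]
ft_force: [-1.6, 2.3, 6.9]
gripper_width: 0.542
grasp_force: 40.0
```

Request:
{"name": "apply_moves", "arguments": {
  "rows": [
    {"travel":[0,0,-20],"turn":0,"jaw":0.3},
    {"travel":[0,0,-30],"turn":0,"jaw":0.3},
    {"travel":[0,40,0],"turn":0,"jaw":0.3},
    {"travel":[0,40,0],"turn":0,"jaw":0.3},
    {"travel":[0,0,25],"turn":0,"jaw":0.3},
    {"travel":[0,0,23],"turn":0,"jaw":0.3},
    {"travel":[0,0,0],"turn":0,"jaw":0.3},
    {"travel":[0,0,0],"turn":0,"jaw":0.3}
  ]
}}

```text
time_s: 11.45
tool_pos: [642.5, -223.9, 31.9]
ee_rot: [-2.308, -2.128, 0.002]
ft_force: [-0.4, -0.4, -3.9]
gripper_width: 0.543
grasp_force: 40.0
```

Request:
{"name": "apply_moves", "arguments": {
  "rows": [
    {"travel":[0,0,1],"turn":0,"jaw":0.66},
    {"travel":[0,0,0],"turn":0,"jaw":0.66},
    {"travel":[0,0,-45],"turn":0,"jaw":0.66},
    {"travel":[0,0,-45],"turn":0,"jaw":0.66},
    {"travel":[-16,-42,-30],"turn":1.6,"jaw":0.6},
    {"travel":[-16,-42,0],"turn":1.6,"jaw":0.5},
    {"travel":[0,0,0],"turn":0,"jaw":0.5},
    {"travel":[0,0,0],"turn":0,"jaw":0.5}
  ]
}}

```text
time_s: 12.45
tool_pos: [558.2, -247.3, 152.2]
ee_rot: [2.366, 2.066, 0.002]
ft_force: [0.1, -1.0, -0.7]
gripper_width: 0.499
grasp_force: 0.0
```

Run:
```python
from m import *
p=robot.get_image('wrist'); u,v,X=cloud(p)
s=robot.get_state(); print(s['time_s'],s['joint_positions'].round(2),s['tool_pos'].round(1)); M=R.from_rotvec(s['ee_rot']).as_matrix(); print(M.round(3))
q=np.array(rect(X,16,26,(560,-224),110)); print('cover',rect(X,36,46,(640,-224),90),'bar',q)
a=np.radians(q[4]); d=np.array([np.cos(a),np.sin(a),0]); d*=np.sign(d[1])
g=np.array([q[0],q[1],21])-25*d; print('move',M.T@(g-s['tool_pos']),'ang',np.degrees(np.arctan2(M[1,0],M[0,0])))
```

```text
12.5 [-0.24  0.61  0.83  1.81 -0.55  0.96  0.69] [ 558.5 -247.1  151.8]
[[ 0.134  0.991  0.001]
 [ 0.991 -0.134  0.   ]
 [ 0.     0.001 -1.   ]]
cover [662.4, -228.0, 131.0, 93.0, 84.4, 41.3, 11907] bar [ 585.8 -227.4  169.5   67.8   82.2   21.2 4171. ]
move [ -1.85729442  24.17754973 130.86789791] ang 82.30642285659223
```

Run:
```python
from m import *
p=robot.get_image('wrist'); u,v,X=cloud(p); s=robot.get_state(); M=R.from_rotvec(s['ee_rot']).as_matrix()
Y=X[np.abs((X[:,0]-560)-0.137*(X[:,1]+224))<30]
q=np.array(rect(Y,16,26,(560,-224),110)); print('cover',rect(X,38,44,(643,-224),70),'bar',q)
a=np.radians(q[4]); d=np.array([np.cos(a),np.sin(a),0]); d*=np.sign(d[1])
g=np.array([q[0],q[1],21])-25*d; print('move',M.T@(g-s['tool_pos']))
```

```text
cover [662.1, -227.7, 130.8, 91.6, 85.0, 41.3, 11058] bar [ 560.1 -224.5  169.6   16.    82.1   21.2 3814. ]
move [ -2.46340347  -1.61854158 130.58685777]
```

Request:
{"name": "apply_moves", "arguments": {
  "rows": [
    {"travel":[-2.5,-1.5,45],"turn":0,"jaw":0.5},
    {"travel":[0,0,45],"turn":0,"jaw":0.5},
    {"travel":[0,0,25],"turn":0,"jaw":0.5},
    {"travel":[0,0,10],"turn":0,"jaw":0.5},
    {"travel":[0,0,0],"turn":0,"jaw":0.4},
    {"travel":[0,0,0],"turn":0,"jaw":0.1},
    {"travel":[0,0,0],"turn":0,"jaw":0.1},
    {"travel":[0,0,0],"turn":0,"jaw":0.1},
    {"travel":[0,0,0],"turn":0,"jaw":0.1},
    {"travel":[0,0,0],"turn":0,"jaw":0.1}
  ],
  "grip_force": 50
}}

```text
time_s: 13.8
tool_pos: [555.9, -250.0, 27.2]
ee_rot: [2.366, 2.065, 0.001]
ft_force: [0.4, 0.3, 5.1]
gripper_width: 0.166
grasp_force: 50.0
```

Request:
{"name": "apply_moves", "arguments": {
  "rows": [
    {"travel":[0,0,-40],"turn":0,"jaw":0.1},
    {"travel":[0,0,-50],"turn":-4,"jaw":0.1},
    {"travel":[0,0,0],"turn":-4,"jaw":0.1},
    {"travel":[50,-10.5,0],"turn":0,"jaw":0.1},
    {"travel":[50,-10.5,0],"turn":0,"jaw":0.1},
    {"travel":[50,-10.5,0],"turn":0,"jaw":0.1},
    {"travel":[50,-10.5,0],"turn":0,"jaw":0.1},
    {"travel":[50,-10.5,0],"turn":0,"jaw":0.1},
    {"travel":[0,0,0],"turn":0,"jaw":0.1},
    {"travel":[0,0,0],"turn":0,"jaw":0.1}
  ]
}}

```text
time_s: 15.05
tool_pos: [501.8, -0.6, 116.5]
ee_rot: [2.217, 2.226, -0.001]
ft_force: [0.6, -0.0, -1.6]
gripper_width: 0.169
grasp_force: 50.0
```

Run:
```python
from m import *
s=robot.get_state(); print(s['time_s'],s['joint_positions'].round(2),s['tool_pos'].round(1)); M=R.from_rotvec(s['ee_rot']).as_matrix(); print(M.round(3))
for n in ['wrist','top','side']:
    p=robot.get_image(n); u,v,X=cloud(p)
    if n=='wrist': save('w4',p['img'])
    print(n,'mount',rect(X,80,97,(504,225),110),'step1',rect(X,36,46,(632,-224),85))
    B=X[(abs(X[:,0]-503)<25)&(X[:,1]<130)]
    print('bar top',rect(B,90,122,(503,75),55))
    F=X[(abs(X[:,0]-503)<38)&(abs(X[:,1]-150)<8)&(X[:,2]>15)&(X[:,2]<87)]
    if len(F)>20: print('face y',len(F),np.median(F[:,1]),F[:,0].min(),F[:,0].max(),np.polyfit(F[:,0]-503,F[:,1],1))
p=robot.get_image('side')
print([(np.round(d['centre'],1),round(d['conf'],2)) for d in robot.pinpoint(p,'mount_mouth')], proj(p,[503.5,150.5,60]).round(1))
```

```text
15.05 [-0.72  0.49  0.82  2.09 -0.51  0.77  0.43] [501.8  -0.6 116.5]
[[-0.004  1.    -0.   ]
 [ 1.     0.004 -0.001]
 [-0.001 -0.    -1.   ]]
wrist mount None step1 None
bar top [501.0, 65.7, 91.0, 16.1, -89.8, 110.3, 7145]
face y 3323 151.3782676627292 465.0087438670284 540.9694610538749 [1.71985076e-03 1.51422681e+02]
top mount [502.9, 226.0, 150.8, 80.4, 90.0, 91.0, 2926] step1 [661.8, -228.1, 132.4, 92.4, 85.3, 42.3, 1421]
bar top [499.8, 73.1, 71.2, 16.1, 89.6, 111.1, 315]
face y 59 150.74725326812495 466.0544049996531 539.3725829690032 [-2.02110631e-03  1.51213381e+02]
side mount [500.6, 226.2, 158.0, 76.9, -88.2, 90.3, 424] step1 [662.7, -227.7, 133.1, 93.0, 85.5, 41.1, 2496]
bar top [507.8, 45.2, 49.0, 7.1, 83.4, 110.5, 54]
face y 528 151.23008316712372 465.0580611013738 540.9031205357301 [4.67806015e-03 1.51161104e+02]
[(array([168.9, 271.6]), 0.94), (array([265.5, 161.4]), 0.85), (array([275.9, 232.7]), 0.84)] [[277.  235.8]]
```

View pics/w4.png

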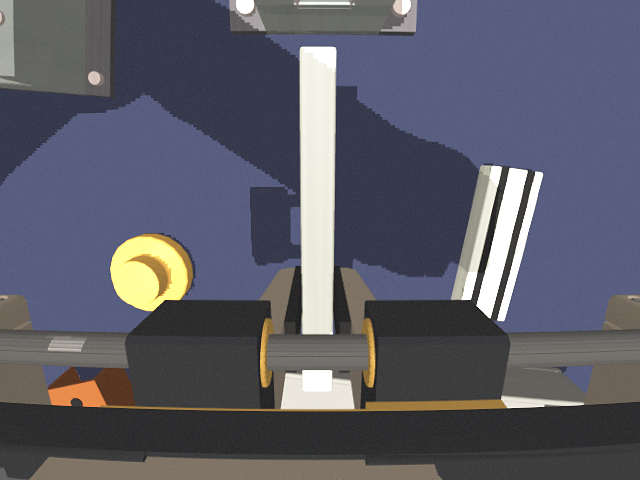

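The wrist view shows the bar held straight, its tip at (318,50). The mount's foot plate and bore mouth are at the top edge near (322,5), with the puck and profile clear. I lower to bore height and measure the bore.

Request:
{"name": "apply_moves", "arguments": {
  "rows": [
    {"travel":[0,2,22],"turn":0,"jaw":0.1},
    {"travel":[0,0,20.5],"turn":0,"jaw":0.1},
    {"travel":[0,0,0],"turn":0,"jaw":0.1},
    {"travel":[0,0,0],"turn":0,"jaw":0.1}
  ]
}}

```text
time_s: 15.8
tool_pos: [504.4, -0.9, 74.6]
ee_rot: [2.218, 2.224, 0.001]
ft_force: [-0.2, -0.2, -0.6]
gripper_width: 0.167
grasp_force: 50.0
```

Run:
```python
from m import *
s=robot.get_state(); print(s['time_s'],s['tool_pos'].round(1))
p=robot.get_image('wrist'); u,v,X=cloud(p); save('w5',p['img'])
B=X[(abs(X[:,0]-503)<25)&(X[:,1]<130)]
print('bar top',rect(B,55,80,(503,75),55))
near=(X[:,1]>140)&(abs(X[:,0]-503)<60)
print('max z',X[near,2].max())
for z in (48,52,56,60,64,68,72):
    m=near&(abs(X[:,2]-z)<2)&(X[:,1]<260)
    F=X[m]; o=F[F[:,1]<152.5]; i=F[F[:,1]>155]
    if len(o) and len(i): print(z,'outer',o[:,0].min().round(1),o[:,0].max().round(1),'gap',o[o[:,0]<i[:,0].mean(),0].max().round(1) ,o[o[:,0]>i[:,0].mean(),0].min().round(1), 'in',i[:,0].min().round(1),i[:,0].max().round(1))
```

```text
15.8 [504.4  -0.9  74.6]
bar top [503.7, 65.6, 91.0, 16.1, -89.8, 68.5, 7128]
max z 14.111454166249104
```

View pics/w5.png

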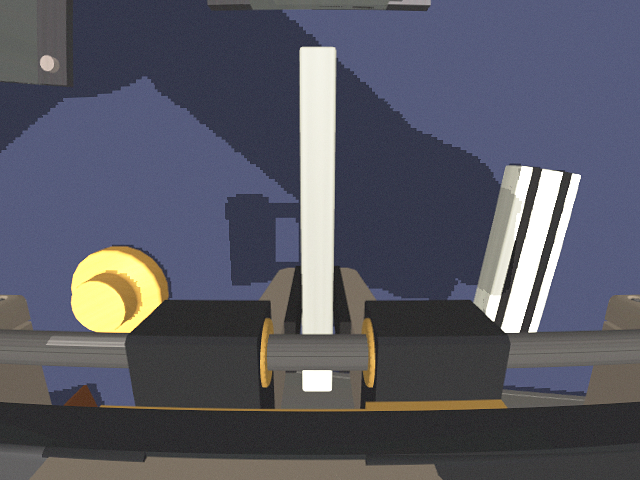

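Run:
```python
from m import *
for n in ['top','side']:
    p=robot.get_image(n); u,v,X=cloud(p)
    B=X[(abs(X[:,0]-503)<25)&(X[:,1]<130)&(X[:,1]>45)]
    print(n,'bar',rect(B,50,80,(503,75),55),B[B[:,2]>50].min(0).round(1),B[B[:,2]>50].max(0).round(1))
    if n=='top': print(rect(X,80,97,(504,225),110))
    near=(X[:,1]>140)&(abs(X[:,0]-503)<60)
    for z in (40,46,52,58,64,70,76):
        F=X[near&(abs(X[:,2]-z)<2.5)&(X[:,1]<200)]; o=F[F[:,1]<153]; i=F[(F[:,1]>156)&(abs(F[:,0]-503)<30)]
        if n=='side': print(z,len(o),o[:,0].min().round(1),o[:,0].max().round(1),len(i),i.min(0).round(1) if len(i) else '',i.max(0).round(1) if len(i) else '')
```

```text
top bar [502.1, 77.5, 63.4, 16.0, 89.2, 69.4, 256] [478.1  45.1  52.8] [523.4 109.3 482.6]
[502.9, 226.1, 151.1, 80.5, -89.9, 91.1, 2951]
side bar [510.0, 57.6, 24.6, 4.6, 89.6, 67.9, 21] [500.2  45.1  65.9] [512.2  69.9 457.2]
40 5 465.2 482.6 0  Traceback (most recent call last):
  File "<stdin>", line 10, in <module>
    return umr_minimum(a, axis, None, out, keepdims, initial, where)
ValueError: zero-size array to reduction operation minimum which has no identity
```

Request:
{"name": "apply_moves", "arguments": {
  "rows": [
    {"travel":[20,0.7,0],"turn":0,"jaw":0.1},
    {"travel":[20,0,0],"turn":0,"jaw":0.1},
    {"travel":[10,0,0],"turn":0,"jaw":0.1},
    {"travel":[10,0,0],"turn":0,"jaw":0.1},
    {"travel":[6,0,0],"turn":0,"jaw":0.1},
    {"travel":[0,0,0],"turn":0,"jaw":0.1}
  ]
}}

```text
time_s: 16.7
tool_pos: [504.4, 66.0, 74.1]
ee_rot: [2.217, 2.226, 0.0]
ft_force: [-0.1, 0.3, -2.0]
gripper_width: 0.165
grasp_force: 50.0
```

Request:
{"name": "apply_moves", "arguments": {
  "rows": [
    {"travel":[10,0,0],"turn":0,"jaw":0.1},
    {"travel":[12,0,0],"turn":0,"jaw":0.1},
    {"travel":[12,0,0],"turn":0,"jaw":0.1},
    {"travel":[12,0,0],"turn":0,"jaw":0.1},
    {"travel":[12,0,0],"turn":0,"jaw":0.1},
    {"travel":[7,0,0],"turn":0,"jaw":0.1},
    {"travel":[0,0,0],"turn":0,"jaw":0.1}
  ]
}}

```text
time_s: 17.58
tool_pos: [504.1, 131.4, 74.0]
ee_rot: [2.216, 2.227, -0.0]
ft_force: [-0.9, 0.3, -1.8]
gripper_width: 0.17
grasp_force: 50.0
```

Request:
{"name": "apply_moves", "arguments": {
  "rows": [
    {"travel":[0,0,0],"turn":0,"jaw":0.4},
    {"travel":[0,0,0],"turn":0,"jaw":0.4},
    {"travel":[0,0,-15],"turn":0,"jaw":0.4},
    {"travel":[0,0,-30],"turn":0,"jaw":0.4},
    {"travel":[-45,0,0],"turn":0,"jaw":0.4},
    {"travel":[-50,0,0],"turn":0,"jaw":0},
    {"travel":[0,0,0],"turn":0,"jaw":0},
    {"travel":[0,0,0],"turn":0,"jaw":0},
    {"travel":[0,0,0],"turn":0,"jaw":0}
  ]
}}

```text
time_s: 18.7
tool_pos: [504.6, 37.2, 119.2]
ee_rot: [-2.215, -2.228, -0.001]
ft_force: [-0.4, -0.3, 0.0]
gripper_width: 0.007
grasp_force: 0.0
```

Run:
```python
from m import *
s=robot.get_state(); print(s['time_s'],s['tool_pos'].round(1),s['gripper_width'])
p=robot.get_image('wrist'); u,v,X=cloud(p); save('w6',p['img'])
B=X[(abs(X[:,0]-503)<25)&(X[:,1]<148)]
print('bar top',rect(B,50,80,(503,110),55))
```

```text
18.7 [504.6  37.2 119.2] 0.0067193151540005545
bar top [503.8, 109.9, 76.1, 15.9, 89.8, 66.1, 3648]
```

View pics/w6.png

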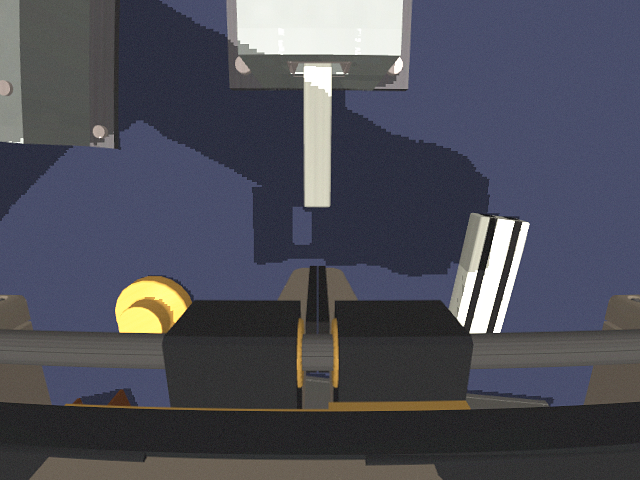

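The wrist view shows the bar resting in the bore, with its outer end at (317,205), y≈72, and the fingers shut behind it. I lower and push.

Request:
{"name": "apply_moves", "arguments": {
  "rows": [
    {"travel":[0,0,40],"turn":0,"jaw":0},
    {"travel":[0,0,19],"turn":0,"jaw":0},
    {"travel":[15,0,0],"turn":0,"jaw":0},
    {"travel":[8,0,0],"turn":0,"jaw":0},
    {"travel":[8,0,0],"turn":0,"jaw":0},
    {"travel":[8,0,0],"turn":0,"jaw":0},
    {"travel":[8,0,0],"turn":0,"jaw":0},
    {"travel":[6,0,0],"turn":0,"jaw":0},
    {"travel":[0,0,0],"turn":0,"jaw":0}
  ]
}}

```text
time_s: 19.88
tool_pos: [504.3, 89.5, 60.1]
ee_rot: [-2.216, -2.226, -0.0]
ft_force: [0.3, 0.6, -0.3]
gripper_width: 0.006
grasp_force: 0.0
```

Request:
{"name": "apply_moves", "arguments": {
  "rows": [
    {"travel":[5,0,0],"turn":0,"jaw":0},
    {"travel":[1,0,0],"turn":0,"jaw":0},
    {"travel":[0,0,0],"turn":0,"jaw":0}
  ]
}}

```text
time_s: 20.25
tool_pos: [504.2, 95.0, 60.0]
ee_rot: [-2.217, -2.225, -0.0]
ft_force: [-0.4, -0.4, 0.3]
gripper_width: 0.005
grasp_force: 0.0
```

Request:
{"name": "apply_moves", "arguments": {
  "rows": [
    {"travel":[3,0,0],"turn":0,"jaw":0},
    {"travel":[2,0,0],"turn":0,"jaw":0},
    {"travel":[1,0,0],"turn":0,"jaw":0},
    {"travel":[0,0,0],"turn":0,"jaw":0}
  ]
}}

```text
time_s: 20.75
tool_pos: [504.2, 101.1, 60.1]
ee_rot: [-2.217, -2.226, -0.0]
ft_force: [0.4, 0.4, 0.3]
gripper_width: 0.006
grasp_force: 0.0
```

Run:
```python
from m import *
s=robot.get_state(); print(s['time_s'],s['tool_pos'].round(1),s['ft_force'].round(1))
p=robot.get_image('wrist'); u,v,X=cloud(p)
B=X[(abs(X[:,0]-503)<25)&(X[:,1]<148)]
print('bar top',rect(B,58,75,(503,125),30))
```

```text
20.75 [504.2 101.1  60.1] [0.4 0.4 0.3]
bar top [503.8, 128.4, 39.2, 29.5, 89.9, 66.3, 3607]
```

Request:
{"name": "apply_moves", "arguments": {
  "rows": [
    {"travel":[1,0,0],"turn":0,"jaw":0},
    {"travel":[1,0,0],"turn":0,"jaw":0},
    {"travel":[0,0,0],"turn":0,"jaw":0}
  ]
}}

```text
time_s: 21.18
tool_pos: [504.3, 102.5, 60.1]
ee_rot: [2.217, 2.225, -0.0]
ft_force: [-0.5, -2.3, 0.7]
gripper_width: 0.007
grasp_force: 0.8
```

Request:
{"name": "apply_moves", "arguments": {
  "rows": [
    {"travel":[1,0,0],"turn":0,"jaw":0},
    {"travel":[0,0,0],"turn":0,"jaw":0}
  ]
}}

```text
time_s: 21.42
tool_pos: [504.3, 102.6, 60.1]
ee_rot: [2.218, 2.224, -0.001]
ft_force: [0.5, -5.0, 0.5]
gripper_width: 0.005
grasp_force: 2.6
```

The push force is rising and the TCP has stopped at y = 102.6, so the bar is home. I back off, lift and check.

Request:
{"name": "apply_moves", "arguments": {
  "rows": [
    {"travel":[-10,0,0],"turn":0,"jaw":0},
    {"travel":[-40,0,0],"turn":0,"jaw":0},
    {"travel":[0,0,-50],"turn":0,"jaw":0},
    {"travel":[0,0,-20],"turn":0,"jaw":0},
    {"travel":[0,0,0],"turn":0,"jaw":0},
    {"travel":[0,0,0],"turn":0,"jaw":0}
  ]
}}

```text
time_s: 22.18
tool_pos: [503.8, 54.3, 129.3]
ee_rot: [-2.216, -2.226, 0.001]
ft_force: [0.1, 0.0, -0.2]
gripper_width: 0.006
grasp_force: 0.0
```

Run:
```python
from m import *
s=robot.get_state(); print(s['time_s'],s['tool_pos'].round(1),s['ft_force'].round(1))
p=robot.get_image('wrist'); u,v,X=cloud(p)
B=X[(abs(X[:,0]-503)<25)&(X[:,1]<150)]
print('bar top',rect(B,58,75,(503,125),30))
F=X[(abs(X[:,0]-503)<38)&(abs(X[:,0]-503)>20)&(abs(X[:,1]-150)<8)&(X[:,2]>15)&(X[:,2]<85)]; print('face',np.median(F[:,1]))
p=robot.get_image('top'); u,v,X=cloud(p); Y=X[X[:,0]<675]
print('cover',rect(Y,36,46,(640,-224),80),'prof',rect(X,15,26,(640,0),90))
```

```text
22.175 [503.8  54.3 129.3] [ 0.1  0.  -0.2]
bar top [503.2, 130.8, 38.4, 15.7, 89.8, 66.1, 1703]
face 151.43214957135896
cover [641.4, -226.2, 132.5, 51.8, 85.6, 42.3, 1373] prof [639.4, -2.5, 120.7, 40.9, 83.2, 21.1, 961]
```

```bash
python3 -c "
from rig import robot; print(robot.close_job())"
```

```text
the job is handed in; nothing more can be done
None
```

I handed the job in at about 22 s: the guide bar is home in the middle-sized mount with 40 mm standing out, the cover lies in the bin, the profile lies on the bench, and the jar, puck and weight were not touched; the hand-in returned no verdict.

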